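# Fit the U-bolt over the tail pipe and press it home in the saddle plate

## Task

Take the smaller U-bolt off the stock rail and fit it over the tail pipe on the bench stand, passing both legs through the two holes of the saddle plate under the pipe, then press it fully home so that its bow sits on the pipe, and let go. The plate's place along the pipe is not exactly known, so feel for its holes: work by gentle hand pressure and never push the U-bolt against the stand with more than 30 N. Leave the larger U-bolt hanging on the rail and the wrench, tin and nut tray where they are.

Things in the scene. Friction and masses are not known exactly. Their poses are not given: they have to be found in the camera images.
- ubolt: U-bolt to fit: 8 mm round steel rod, 42 mm between the legs, 58 mm over them (leg centres 50 apart), 60-130 g. Origin: inside of the bow at its crown, midway between the legs; bow top 4 mm above it, chamfered leg tips 100 mm below. z points up out of the bow, y from leg to leg (half turn = same). Legs straight from 21 mm below the origin; above is a half circle. Starts hanging astride the stock rail, bow up.
- big_ubolt: A larger U-bolt of the same 8 mm rod, 56 mm between the legs, 72 mm over them, leg tips 112 mm below the origin; origin and axes as on the smaller one. It hangs on the same rail, 90 mm from the smaller one centre to centre, on either side of it. It does not fit the pipe; leave it.
- rack: Stock rail, fixed: a level grey tube, 32 mm diameter, 250 mm long along its x, top 130 mm above the bench, on two feet 115 mm either side of its middle. Origin on the bench under its middle, z up. The U-bolts hang 45 mm either side of the middle, their y across the rail, the tube between their legs.
- stand: Bench stand, fixed: a level steel tail pipe, 38 mm diameter, 300 mm long along the stand's x, top 158 mm above the bench, held by grey cheek plates 95 mm either side of its middle (clamps up to 163 mm, pipe end flanges 166 mm high). Origin on the bench under the pipe's middle, z up. A saddle plate lies under the pipe. Home, the U-bolt's origin is on the pipe's top, 42 mm of leg below the plate's upper face.
- plate_mid (a point): Fixed point of the stand, above its origin, at the height of the saddle plate's upper face (100 mm). Plate: 100 mm along the pipe x 104 across x 18 thick; two round 10 mm through holes at stand y = +25 and -25 mm, level with each other along the pipe. The plate is set off the middle (20 N shifts it): its hole pair lies anywhere from stand x = +4 to +34 mm, each time elsewhere, and is not measured.
- clips_mid (a point): Fixed point of the stand, 23 mm below plate_mid, at the height of two spring tongues, one below each hole, that grip the legs. The leg tips meet them about 23 mm below the plate's upper face: 5 to 10 N in all pushes both legs past, then a few N keeps them sliding until the bow meets the pipe. The U-bolt does not drop past them by its own weight. The space below is free.
- wrench: A steel wrench, 170 mm long, lying on the bench at the left side. A bystander.
- tin: A white tin, 66 mm across and 60 mm high, standing on the bench at the right side. A bystander.
- tray: A steel nut tray, 100 x 130 x 24 mm, on the bench beyond the work. A bystander.
Mind the look-alikes: they are no part of the job. What is shaped like the ubolt but pink is not meant.

How it is judged:
By the outcome, as a careful person would: the job done as asked, in the order asked, and still so for the second after the job is handed in, with the robot touching nothing.
It also fails if it takes over 64 s, if anything falls off the work surface, if the arm or the gripper's body presses on something with over 40 N, if the wrist force passes 120 N, or if a joint passes its speed limit or range.

## Robot

A 6-joint arm with a two-finger parallel gripper is mounted at the origin on the work surface. World frame = base frame: x ahead of the robot, y to its left, z up, the work surface at z = 0. Lengths are in m, angles in rad, forces in N, time in s.
With the tool pointing down it reaches from about 0.35 to 0.975 m from the base axis. Payload 4.9 kg.
Tool frame: the origin (TCP) lies midway between the tips of the shut fingers; the grasp point (between the pads) lies 19 mm behind it; x points along the fingers, y is the direction in which the jaws open and shut, and the axes are right-handed (so a half turn about x gives the same grasp; the last joint's range is limited). The gripper opens to 85 mm and grips with 20 to 120 N. Pads are 22 mm wide; open, the fingers measure 114 mm over their backs; the gripper's body (76 mm by 85 mm) begins 54 mm behind the grasp point. The pads swing forward as they close: fully open they stand 13 mm farther back than shut.
Start: joints at [1.021, 0.053, 1.613, -0, 1.476, -0.119], TCP at [0.261, 0.568, 0.231] pointing down, gripper open.
Joint ranges: [-3.01, 3.01], [-1.01, 2.22], [0.06, 2.58], [-1.02, 4.17], [0.09, 2.62], [-3.14, 3.14]. Speed limits (rad/s): [2.57, 2.57, 3.14, 3.14, 3.14, 3.14].

## Interface

Orientations are given as a rotation vector (axis times angle).
In Python, from station import ctrl gives the robot as it stands.
- The arm moves only by the shell command python3 -m handwheel 'ROWS' [FORCE]. ROWS is JSON, a list of rows, each a list of 3 entries, a list of its own where there are three numbers: the finger opening in m, from 0 to 0.0854, then the shift along the tool's x, y, z in m, then the turn, a rotation vector about the tool's x, y, z in degrees. In form: [[claw, [dx, dy, dz], [ax, ay, az]], ...]. A call has 1 to 10 rows; each row shifts and turns the commanded pose from where the row before left it, along the tool's axes as they then stand; what a row does not reach is not made up. A row lasts 1/12 s, in which the tool goes at most 41.7 mm and 7.16 degrees, less where a joint would pass 70% of its speed; a pose out of reach is approached as far as the arm can. A call with a gripper value outside its range is refused whole. The fingers move at their own pace and stop on an object; FORCE is the grip in N (left out, the last holds). Time passes only in rows, so rows that do not move let the fingers close. It gives the time, the measured TCP pose, the force and the opening at its end, in the units of the state.
- ctrl.get_obs(): the state, without advancing time (a new reading comes with each control period).
- ctrl.get_image(name): name is "scene" or "top" or "wrist"; returns the picture (420x560x3 uint8, red, green, blue); there is no depth.
- ctrl.camera_params(name): a dict with "vertical_fov" (degrees; the focal length in pixels is half the picture's height over the tangent of half this angle, whatever the lens; pixels are square), "cx", "cy" (the principal point, pixels), "rvec" (rotation vector, rad) and "tvec" (3), from world to camera coordinates, as OpenCV has them; the wrist camera has in their place "T_tool_cam" (4x4, takes a point from camera to tool coordinates, whose origin is the TCP and whose axes are the tool frame's). Camera axes: x right, y down, z forward; pixel columns grow to the right and rows downward; lengths in m; the calibration is good to about 2 mm. A picture is of the moment at which its call begins: read the wrist's pose just before it. camera_params takes no time and is no camera call.
- ctrl.finish_job(): hands the job in, once; it reports no verdict.
Trained networks look in the newest picture that a camera, given by its name, has taken for a name from the list of things; names that differ only in an ending like _2 or _b are one class to them, and where a whole thing is asked for, a point or a joint stands for the part that bears it (a point fixed in the world has none). Each returns a list of dicts, best first, with "score" (0 to 1); they miss things now and then, are a little off and sometimes report something else, mostly with a low value. They report only what shows in the picture. A call takes as long as a camera call. They do not tell look-alikes from the thing itself.
- ctrl.look_for(thing, camera): "box" ([centre column, centre row, width, height] in pixels, round what is visible of it).
- ctrl.silhouettes(thing, camera): "mask" (420x560 bool, what is visible of it) and "box" ([centre column, centre row, width, height] in pixels, round what is visible of it).
- ctrl.tip_of(thing, camera): "centre" ([row, column] in pixels: a listed point, or the origin of a listed thing).
The state is a dict: "t": time; "q": joint angles; "dq": joint speeds; "effort": joint torques, N m; "tool_pos": TCP position; "tool_rot": TCP orientation; "contact_force": force on the tool from outside, world axes, zero at the start; "wrist_torque": the same for the moment, N m; "opening": finger opening in m.
Only numpy, scipy, OpenCV 4.12 (cv2) and the standard library are available. Lean on these libraries where they do the work, as an engineer would, in place of code of your own. Each camera call takes 0.05 s, during which the arm holds its last target.

## Working session

There is one attempt and no reset: what is moved stays moved. The work goes in short steps, Python scripts to look and compute and a shell command to move; the robot and the scene stay as the last step left them, time stands still between calls to the robot, and variables do not carry over. Pictures are saved under pics/ and viewed, and the job is handed in when it is done.

```bash
mkdir -p pics; ls; cat > h.py <<'E'
import numpy as np,cv2
from station import ctrl
from scipy.spatial.transform import Rotation as R
def cam(n):
    p=ctrl.camera_params(n); f=210/np.tan(np.radians(p["vertical_fov"])/2)
    K=np.array([[f,0,p["cx"]],[0,f,p["cy"]],[0,0,1]])
    if "rvec" in p:
        Rm=cv2.Rodrigues(np.array(p["rvec"],float))[0]; t=np.array(p["tvec"],float).ravel()
    else:
        o=ctrl.get_obs(); T=np.eye(4); T[:3,:3]=R.from_rotvec(o["tool_rot"]).as_matrix(); T[:3,3]=o["tool_pos"]
        W=np.linalg.inv(T@np.array(p["T_tool_cam"])); Rm=W[:3,:3]; t=W[:3,3]
    return K,Rm,t
def proj(c,P):
    K,Rm,t=c; q=(np.atleast_2d(P)@Rm.T+t)@K.T; return q[:,:2]/q[:,2:]
def ray(c,uv):
    K,Rm,t=c; d=Rm.T@np.linalg.inv(K)@np.array([uv[0],uv[1],1.]); return -Rm.T@t,d/np.linalg.norm(d)
def onz(c,uv,z):
    o,d=ray(c,uv); return o+d*(z-o[2])/d[2]
def tri(rs):
    A=np.zeros((3,3));b=np.zeros(3)
    for o,d in rs:
        M=np.eye(3)-np.outer(d,d);A+=M;b+=M@o
    return np.linalg.solve(A,b)
def snap(n,f):
    im=ctrl.get_image(n); cv2.imwrite("pics/"+f,im[:,:,::-1]); return im
np.set_printoptions(precision=4,suppress=True)
E
python3 - <<'E'
from h import *
for n in("scene","top","wrist"):
    print(n,ctrl.camera_params(n)); snap(n,n+"0.png")
    for th in ("ubolt","rack","stand","plate_mid"):
        try:
            print(th,"L",[(np.round(d["box"]),round(d["score"],2)) for d in ctrl.look_for(th,n)][:3] if th!="plate_mid" else "", "T",[(np.round(d["centre"],1),round(d["score"],2)) for d in ctrl.tip_of(th,n)][:3])
        except Exception as e: print(th,e)
print(ctrl.get_obs())
E
```

```text
pics
scene {'vertical_fov': 57.25638315845562, 'cx': 278.28782632500565, 'cy': 207.05038796702772, 'rvec': array([ 0.9061,  2.4453, -1.1528]), 'tvec': array([ 0.4771, -0.1724,  1.5043])}
ubolt L [(array([365., 264.,  20.,  32.]), 0.75), (array([328., 283.,  14.,  33.]), 0.74), (array([284., 232.,   8.,  35.]), 0.53)] T [(array([251.8, 367.9]), 0.72), (array([267.4, 329.2]), 0.59), (array([218.8, 287.4]), 0.58)]
rack L [(array([326., 246.,  90.,  78.]), 0.85)] T [(array([313.1, 420.1]), 0.41)]
stand L [] T [(array([208. , 261.5]), 0.94)]
plate_mid L  T [(array([179.7, 257.8]), 0.91)]
top {'vertical_fov': 42.89869540913544, 'cx': 288.87931606389134, 'cy': 209.33452082358266, 'rvec': array([ 2.1899, -2.1732,  0.0791]), 'tvec': array([-0.0038,  0.6256,  1.5797])}
ubolt L [(array([194., 232.,   6.,  14.]), 0.64), (array([280., 208.,  18.,   8.]), 0.62), (array([234., 239.,  30.,   6.]), 0.57)] T [(array([207.6, 279.8]), 0.58), (array([230.6, 195. ]), 0.51), (array([191.2, 202. ]), 0.41)]
rack L [(array([237., 227.,  41.,  92.]), 0.62)] T [(array([225.7, 239.8]), 0.88)]
stand L [(array([33
[... 258 characters left out ...]
],
       [ 1.    ,  0.0006, -0.0014,  0.0009],
       [-0.0001,  0.9546,  0.2977, -0.0756],
       [ 0.    ,  0.    ,  0.    ,  1.    ]])}
ubolt L [] T []
rack L [(array([ 91., 407.,  43.,  25.]), 0.77)] T []
stand L [] T []
plate_mid L  T []
{'t': 1.2, 'q': array([ 1.021 ,  0.0527,  1.6129,  0.    ,  1.476 , -0.119 ]), 'dq': array([ 0.0001, -0.0008,  0.0004,  0.0008, -0.0009,  0.0002]), 'effort': array([ -0.0002, -39.3691, -37.0453,  -0.0001,   0.0007,   0.    ]), 'tool_pos': array([0.261 , 0.5679, 0.2313]), 'tool_rot': array([ 0.3379,  1.5443, -0.3379]), 'contact_force': array([-0.5679, -0.1213, -0.3777]), 'wrist_torque': array([-0.0003, -0.0317,  0.0084]), 'opening': 0.08550866355778457}
```

View pics/scene0.png

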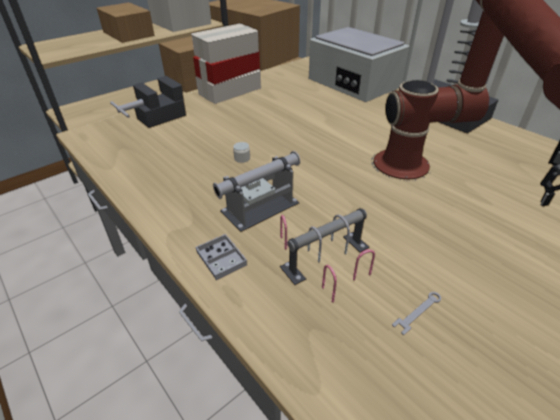

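View pics/top0.png

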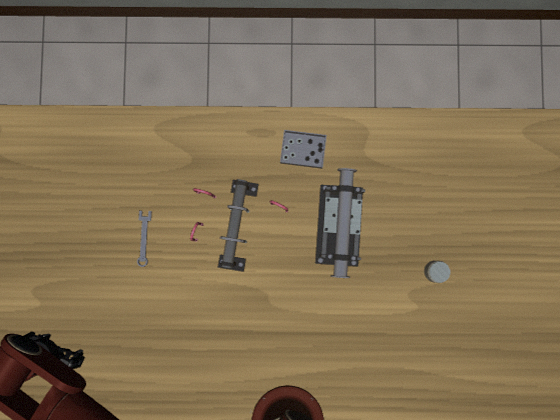

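View pics/wrist0.png

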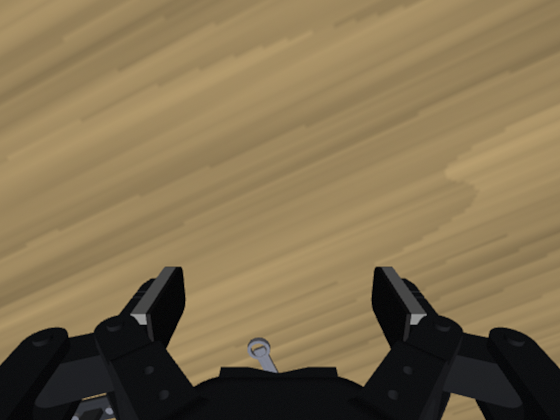

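```bash
python3 - <<'E'
from h import *
for n,r in(("scene",(200,150,430,330)),("top",(170,150,390,300))):
    im=cv2.imread(f"pics/{n}0.png"); a,b,c,d=r
    im=im[b:d,a:c]; im=cv2.resize(im,None,fx=3.4,fy=3.3,interpolation=cv2.INTER_CUBIC); print(im.shape); cv2.imwrite(f"pics/{n}0z.png",im)
E
```

```text
(594, 782, 3)
(495, 748, 3)
```

View pics/scene0z.png

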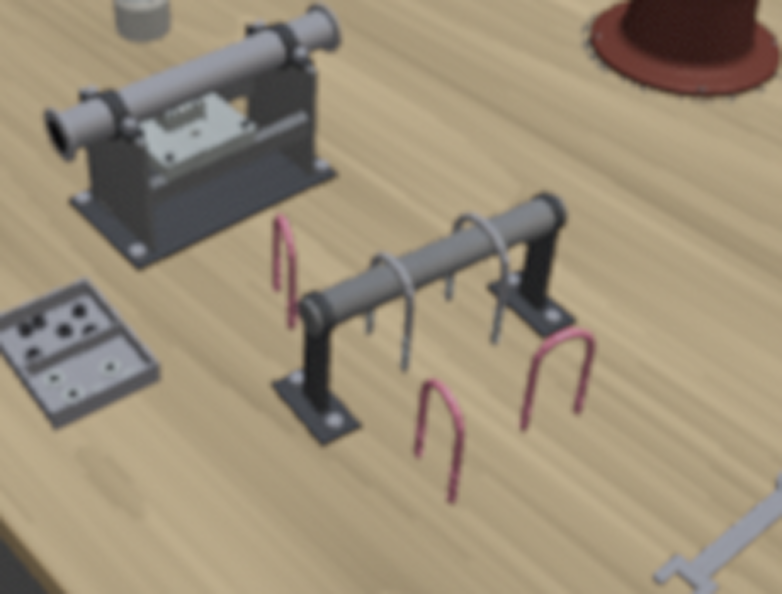

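View pics/top0z.png

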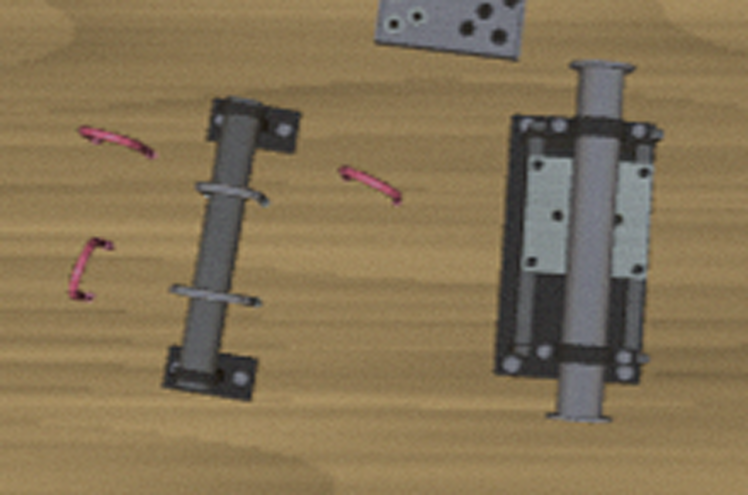

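```bash
cat >> h.py <<'E'
def z2(n,u,v):
    a,b=((200,150) if n=="scene" else (170,150)); return (a+u/3.4,b+v/3.3)
E
python3 - <<'E'
from h import *
c=cam("top"); s=cam("scene")
for nm,uv,z in [("rack o",(239.8,225.7),0.0),("rack ctr ztop",(239.8,225.7),.13),("stand o",(338.8,224.9),0),("plate_mid",(344,224),.1),
 ("pipe far",z2("top",603,68),.139),("pipe near",z2("top",580,415),.139),("tube far",z2("top",238,105),.114),("tube near",z2("top",200,378),.114),
 ("hole+",z2("top",557,215),.1),("hole-",z2("top",618,219),.1),
 ("ub small l",z2("top",200,187),.11),("ub small r",z2("top",265,199),.11),("ub small crown",z2("top",232,189),.132),("big l",z2("top",174,290),.11),("big r",z2("top",258,301),.11)]:
    print(nm,onz(c,uv,z))
print("plate tri",tri([ray(c,(344,224)),ray(s,(257.8,179.7))]),"stand tri",tri([ray(c,(338.8,224.9)),ray(s,(261.5,208))]))
print("scene crown small (z .132)",onz(s,z2("scene",390,262),.132),"big",onz(s,z2("scene",480,222),.132))
print("scene plate hole",onz(s,z2("scene",197,133),.1), onz(s,z2("scene",168,157),.1))
print(R.from_rotvec(ctrl.get_obs()["tool_rot"]).as_matrix())
E
```

```text
rack o [0.5764 0.1497 0.    ]
rack ctr ztop [0.5707 0.1374 0.13  ]
stand o [ 0.5811 -0.1509  0.    ]
plate_mid [ 0.5791 -0.1567  0.1   ]
pipe far [ 0.7267 -0.1621  0.139 ]
pipe near [ 0.4343 -0.1433  0.139 ]
tube far [0.6961 0.1402 0.114 ]
tube near [0.462  0.1682 0.114 ]
hole+ [ 0.6041 -0.1276  0.1   ]
hole- [ 0.6011 -0.1788  0.1   ]
ub small l [0.6254 0.1713 0.11  ]
ub small r [0.6154 0.1168 0.11  ]
ub small crown [0.6221 0.1424 0.132 ]
big l [0.5367 0.1915 0.11  ]
big r [0.5278 0.1215 0.11  ]
plate tri [ 0.5792 -0.1563  0.1071] stand tri [ 0.5791 -0.1494 -0.0069]
scene crown small (z .132) [0.6261 0.1485 0.132 ] big [0.5367 0.1613 0.132 ]
scene plate hole [ 0.6086 -0.1195  0.1   ] [ 0.6512 -0.1076  0.1   ]
[[-0.      0.4176  0.9086]
 [ 0.      0.9086 -0.4176]
 [-1.      0.     -0.    ]]
```

```bash
python3 -m handwheel '[[0.0854,[0,0,0],[-6,0,0]],[0.0854,[0,0,0],[-6,0,0]],[0.0854,[0,0,0],[-6,0,0]],[0.0854,[0,-0.0234,0.0256],[0,0,0]],[0.0854,[0,-0.0234,0.0256],[0,0,0]],[0.0854,[0,-0.0234,0.0256],[0,0,0]],[0.0854,[0,-0.0234,0.0256],[0,0,0]],[0.0854,[0,-0.0234,0.0256],[0,0,0]],[0.0854,[0,-0.0234,0.0256],[0,0,0]],[0.0854,[0,-0.0234,0.0256],[0,0,0]]]' 60
python3 -m handwheel '[[0.0854,[0,-0.0234,0.0256],[0,0,0]],[0.0854,[0,-0.0234,0.0256],[0,0,0]],[0.0854,[0,-0.0234,0.0256],[0,0,0]],[0.0854,[0,-0.0234,0.0256],[0,0,0]],[0.0854,[0,-0.0234,0.0256],[0,0,0]],[0.0854,[0,-0.0234,0.0256],[0,0,0]],[0.0854,[0,-0.0234,0.0256],[0,0,0]],[0.0854,[0,-0.0234,0.0256],[0,0,0]],[0.0854,[0,-0.0234,0.0256],[0,0,0]],[0.0854,[0,0,0],[0,0,0]]]' 60
python3 - <<'E'
from h import *
o=ctrl.get_obs();print(o["t"],o["tool_pos"],R.from_rotvec(o["tool_rot"]).as_matrix())
snap("wrist","w1.png")
print(ctrl.tip_of("ubolt","wrist"),ctrl.look_for("ubolt","wrist"))
E
```

```text
t: 2.03
tool_pos: [0.4208, 0.383, 0.2315]
tool_rot: [0.092, 1.568, -0.091]
contact_force: [-0.3, 0.2, 0.8]
opening: 0.0852
t: 2.87
tool_pos: [0.6272, 0.1436, 0.2311]
tool_rot: [0.094, 1.567, -0.097]
contact_force: [-0.8, -0.3, 0.7]
opening: 0.0855
2.8667 [0.6272 0.1436 0.2311] [[ 0.0014  0.1217  0.9926]
 [-0.0021  0.9926 -0.1217]
 [-1.     -0.0019  0.0017]]
[{'centre': [98.3, 425.7], 'score': 0.86}, {'centre': [206.0, 281.1], 'score': 0.8}, {'centre': [230.9, 403.3], 'score': 0.72}, {'centre': [59.4, 547.0], 'score': 0.62}] [{'box': [389.2, 216.8, 76.3, 43.8], 'score': 0.87}, {'box': [173.4, 209.3, 76.1, 44.5], 'score': 0.81}, {'box': [407.8, 97.7, 63.9, 68.2], 'score': 0.73}, {'box': [283.7, 194.6, 73.0, 39.0], 'score': 0.58}]
```

View pics/w1.png

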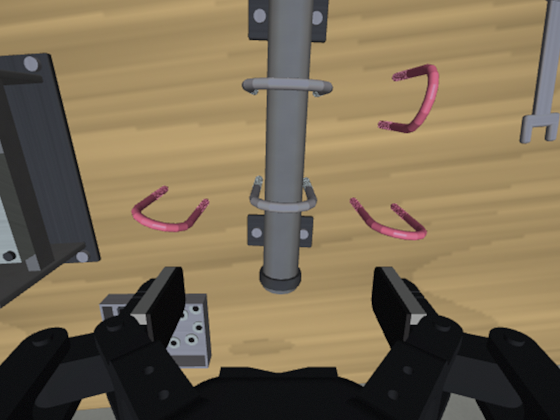

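```bash
python3 - <<'E'
from h import *
c=cam("wrist")
for uv,z in [((282,205),.132),((281,206),.130),((252,203),.111),((314,204),.111),((290,60),.122),((281,262),.122),((287,85),.132),((247,86),.1),((328,88),.1)]:
    print(uv,onz(c,uv,z))
a=onz(c,(290,60),.122);b=onz(c,(281,262),.122);d=b-a;print("heading",np.degrees(np.arctan2(d[1],d[0])))
o=ctrl.get_obs(); Rm=R.from_rotvec(o["tool_rot"]).as_matrix()
t=onz(c,(282,205),.132); print("in tool",Rm.T@(t-o["tool_pos"]))
im=cv2.imread("pics/w1.png")[40:300,180:400]; cv2.imwrite("pics/w1z.png",cv2.resize(im,None,fx=2.3,fy=2.3,interpolation=2))
E
```

```text
(282, 205) [0.6211 0.1521 0.132 ]
(281, 206) [0.6224 0.1512 0.13  ]
(252, 203) [0.6226 0.1266 0.111 ]
(314, 204) [0.6296 0.1787 0.111 ]
(290, 60) [0.5174 0.1698 0.122 ]
(281, 262) [0.6748 0.1452 0.122 ]
(287, 85) [0.5344 0.1655 0.132 ]
(247, 86) [0.5294 0.135  0.1   ]
(328, 88) [0.5384 0.1987 0.1   ]
heading -8.874015157500827
in tool [ 0.0991  0.0035 -0.0034]
```

View pics/w1z.png

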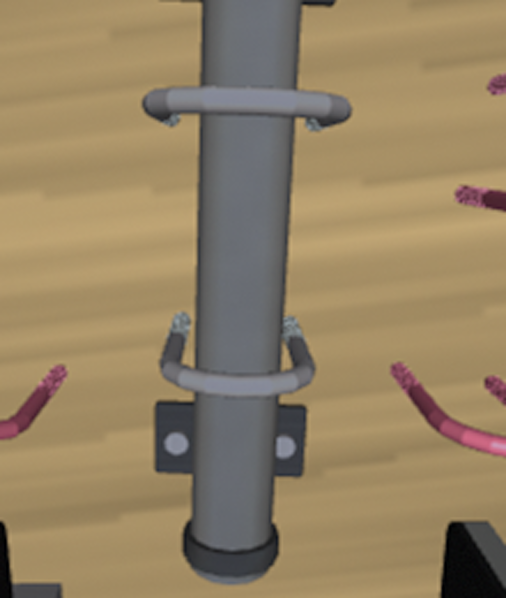

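```bash
cat >> h.py <<'E'
def ub(x,y,z,yaw,px=0,py=0,hw=25,L=100):
    M=(R.from_euler('z',yaw,degrees=True)*R.from_euler('xy',[px,py],degrees=True)).as_matrix()
    P=np.array([[0,0,2],[0,hw,-21],[0,-hw,-21],[0,hw,-L],[0,-hw,-L]])/1000.
    a=np.radians(np.linspace(0,180,13)); arc=np.c_[0*a,hw/1000*np.cos(a),(-21+hw*np.sin(a))/1000]
    return np.r_[arc,P[3:]]@M.T+[x,y,z]
E
python3 - <<'E'
from h import *
c=cam("wrist")
im=cv2.imread("pics/w1.png")
for col,p in (((0,255,0),(.622,.150,.130,-8)),):
    uv=proj(c,ub(*p)); print(uv.round(0))
    for u,v in uv: cv2.circle(im,(int(round(u)),int(round(v))),1,col,-1)
cv2.imwrite("pics/w1f.png",cv2.resize(im[130:260,200:360],None,fx=4,fy=4,interpolation=2))
E
```

```text
[[309. 199.]
 [308. 201.]
 [306. 203.]
 [302. 205.]
 [295. 206.]
 [288. 207.]
 [279. 207.]
 [271. 207.]
 [264. 206.]
 [257. 204.]
 [253. 202.]
 [250. 200.]
 [250. 198.]
 [302. 180.]
 [256. 179.]]
```

View pics/w1f.png

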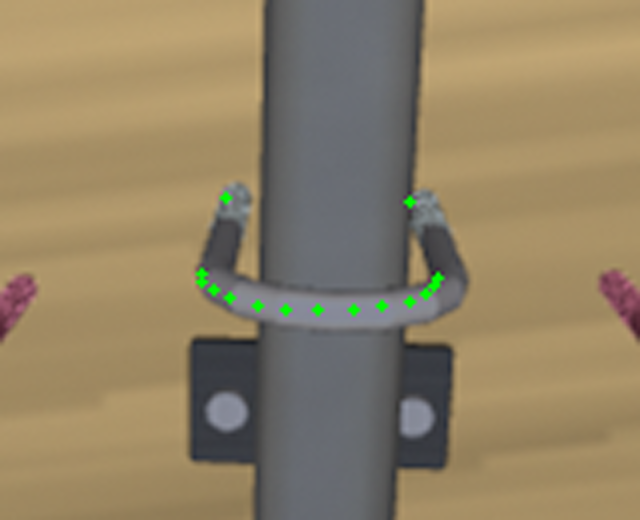

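```bash
python3 -m handwheel '[[0.0854,[0,0.0077,-0.0062],[1,0,0]],[0.0854,[0.02,0,0],[0,0,0]],[0.0854,[0.025,0,0],[0,0,0]],[0.0854,[0.025,0,0],[0,0,0]],[0.0854,[0,0,0],[0,0,0]],[0.0854,[0,0,0],[0,0,0]]]' 40
python3 - <<'E'
from h import *
o=ctrl.get_obs();print(o["t"],o["tool_pos"],R.from_rotvec(o["tool_rot"]).as_matrix())
snap("wrist","w2.png")
c=cam("wrist")
im=cv2.imread("pics/w2.png")
uv=proj(c,ub(.622,.152,.130,-8))
for u,v in uv: cv2.circle(im,(int(round(u)),int(round(v))),1,(0,255,0),-1)
cv2.imwrite("pics/w2f.png",im)
E
```

```text
t: 3.52
tool_pos: [0.6171, 0.1577, 0.1597]
tool_rot: [0.104, 1.572, -0.105]
contact_force: [-0.2, 0.2, 1.1]
opening: 0.0853
3.5167 [0.6171 0.1577 0.1597] [[-0.0039  0.1321  0.9912]
 [-0.0003  0.9912 -0.1321]
 [-1.     -0.0008 -0.0038]]
```

View pics/w2f.png

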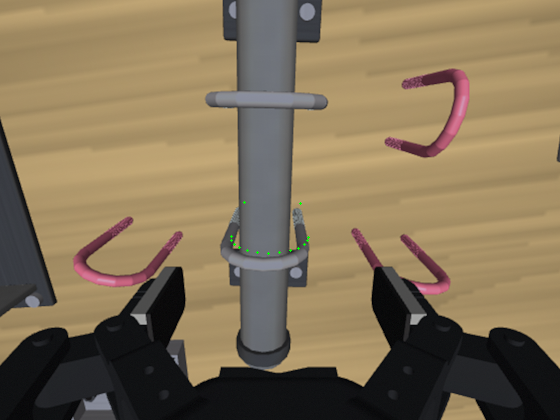

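```bash
python3 - <<'E'
from h import *
c=cam("wrist")
for p in [(.627,.149,.130,-8),(.627,.148,.130,-7)]:
    im=cv2.imread("pics/w2.png")
    uv=proj(c,ub(*p))
    for u,v in uv: cv2.circle(im,(int(round(u)),int(round(v))),1,(0,255,0),-1)
    im=cv2.resize(im[180:300,200:340],None,fx=4,fy=4,interpolation=2)
    cv2.imwrite("pics/w2g%d.png"%-p[3],im)
a=onz(c,(266,60),.122);b=onz(c,(264,325),.122);d=b-a;print("heading",np.degrees(np.arctan2(d[1],d[0])),onz(c,(263,262),.132))
E
```

```text
heading -8.704371872808222 [0.6284 0.1479 0.132 ]
```

View pics/w2g8.png

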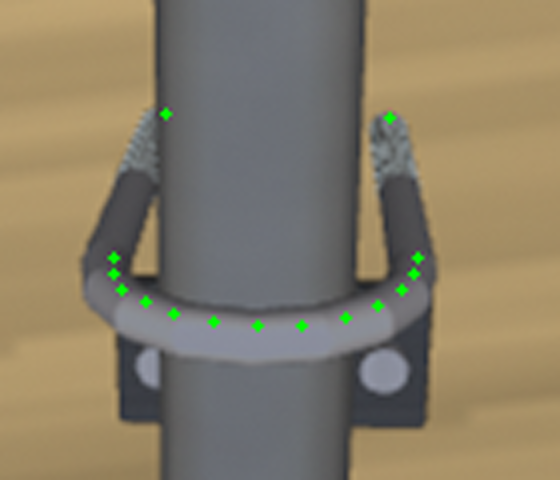

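View pics/w2g7.png

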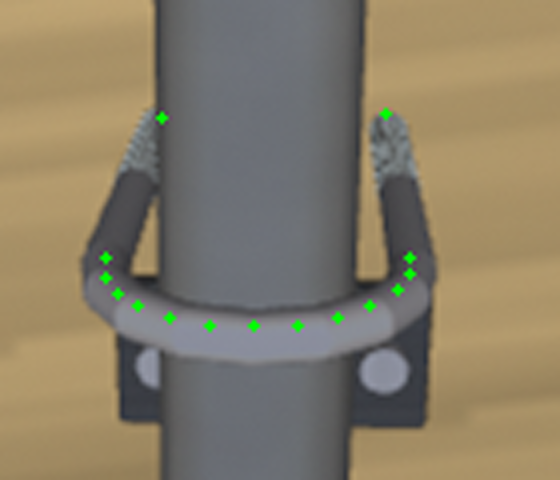

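```bash
python3 -m handwheel '[[0.0854,[0,-0.0082,0.0121],[0.3,0,0]],[0.0854,[0,0,0],[0,0,0]],[0.0854,[0.02,0,0],[0,0,0]],[0.0854,[0.02,0,0],[0,0,0]],[0.0854,[0.02,0,0],[0,0,0]],[0.0854,[0.0235,0,0],[0,0,0]],[0.0854,[0,0,0],[0,0,0]],[0.0854,[0,0,0],[0,0,0]]]' 40
python3 - <<'E'
from h import *
o=ctrl.get_obs();print(o["t"],o["tool_pos"],R.from_rotvec(o["tool_rot"]).as_matrix(),o["contact_force"])
snap("wrist","w3.png")
E
```

```text
t: 4.23
tool_pos: [0.6297, 0.1466, 0.0776]
tool_rot: [0.11, 1.57, -0.11]
contact_force: [-0.2, 0.0, -0.4]
opening: 0.0853
4.2333 [0.6297 0.1466 0.0776] [[-0.0015  0.1394  0.9902]
 [-0.0002  0.9902 -0.1394]
 [-1.     -0.0004 -0.0015]] [-0.2279  0.0158 -0.3743]
```

View pics/w3.png

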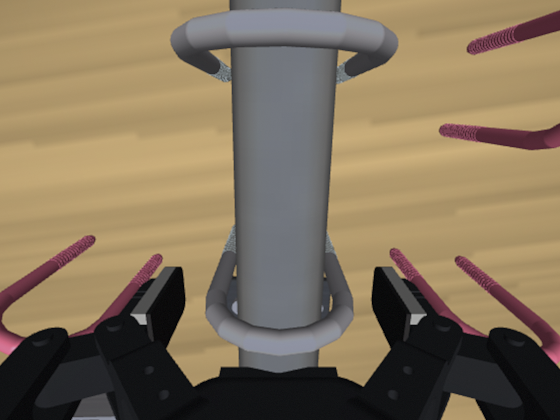

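```bash
python3 - <<'E'
from h import *
c=cam("wrist"); o=ctrl.get_obs(); M=R.from_rotvec(o["tool_rot"]).as_matrix()
p=onz(c,(279,336),.133); print(p, M.T@(p-o["tool_pos"]))
for px in [(.628,.147,.13,-8)]:
    print(proj(c,ub(*px)).round())
# where pad tip line is expected
for x in(-.019,-.03): print(proj(c,[o["tool_pos"]+M@np.array([x,s*.0425,0]) for s in(-1,1)]))
E
```

```text
[0.6268 0.1483 0.133 ] [-0.0537  0.0009 -0.0041]
[[339. 298.]
 [339. 308.]
 [335. 318.]
 [327. 327.]
 [313. 335.]
 [295. 340.]
 [276. 341.]
 [256. 340.]
 [238. 335.]
 [225. 327.]
 [216. 318.]
 [213. 308.]
 [214. 298.]
 [316. 228.]
 [237. 228.]]
[[179.0187 290.0506]
 [374.5894 290.2052]]
[[170.9637 304.756 ]
 [382.3868 304.9345]]
```

```bash
python3 -m handwheel '[[0.0854,[0.001,0.001,-0.0035],[0,0,0]],[0.0854,[0,0,0],[0,0,0]],[0.03,[0,0,0],[0,0,0]],[0.03,[0,0,0],[0,0,0]],[0.03,[0,0,0],[0,0,0]],[0.03,[0,0,0],[0,0,0]],[0.03,[0,0,0],[0,0,0]]]' 60
python3 - <<'E'
from h import *
o=ctrl.get_obs();print(o["t"],o["tool_pos"],o["contact_force"],o["wrist_torque"],o["opening"])
snap("wrist","w4.png")
E
```

```text
t: 4.87
tool_pos: [0.6274, 0.1485, 0.0782]
tool_rot: [0.11, 1.566, -0.109]
contact_force: [-1.0, -0.3, 6.1]
opening: 0.0561
4.8667 [0.6274 0.1485 0.0782] [-1.0357 -0.26    6.0997] [-0.0616  0.0251 -0.009 ] 0.05610401395608389
```

View pics/w4.png

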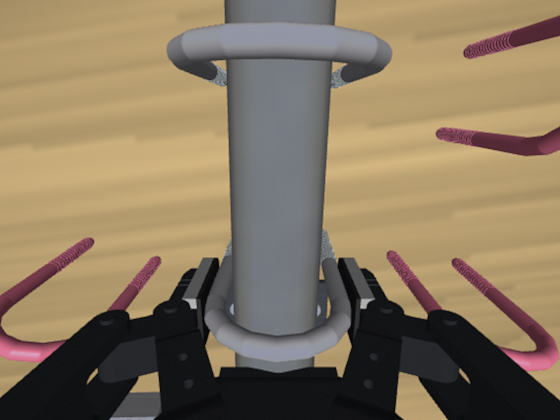

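```bash
python3 -m handwheel '[[0.03,[0,0,0],[0,0,0]],[0.03,[-0.005,0,0],[0,0,0]],[0.03,[-0.015,0,0],[0,0,0]],[0.03,[-0.025,0,0],[0,0,0]],[0.03,[-0.03,0,0],[0,0,0]],[0.03,[-0.03,0,0],[0,0,0]],[0.03,[-0.03,0,0],[0,0,0]],[0.03,[-0.015,0,0],[0,0,0]],[0.03,[0,0,0],[0,0,0]],[0.03,[0,0,0],[0,0,0]]]' 80
python3 - <<'E'
from h import *
o=ctrl.get_obs();print(o["t"],o["tool_pos"],o["contact_force"],o["wrist_torque"],o["opening"])
print(R.from_rotvec(o["tool_rot"]).as_matrix())
snap("wrist","w5.png");snap("scene","s5.png");snap("top","t5.png")
for n in("scene","top"):
    for th in ("stand","plate_mid"): print(n,th,[(np.round(d["centre"],1),round(d["score"],2)) for d in ctrl.tip_of(th,n)][:2])
E
```

```text
t: 5.75
tool_pos: [0.6267, 0.1485, 0.2272]
tool_rot: [0.11, 1.567, -0.109]
contact_force: [0.3, 0.3, -2.6]
opening: 0.0557
5.75 [0.6267 0.1485 0.2272] [ 0.3382  0.3016 -2.5766] [ 0.0093 -0.009   0.0164] 0.05571733908703744
[[ 0.0011  0.1389  0.9903]
 [ 0.0002  0.9903 -0.1389]
 [-1.      0.0004  0.0011]]
scene stand [(array([204.6, 260.2]), 0.93)]
scene plate_mid [(array([181.5, 257.6]), 0.66)]
top stand [(array([226.2, 337.2]), 0.85)]
top plate_mid [(array([225.1, 343. ]), 0.98)]
```

View pics/w5.png

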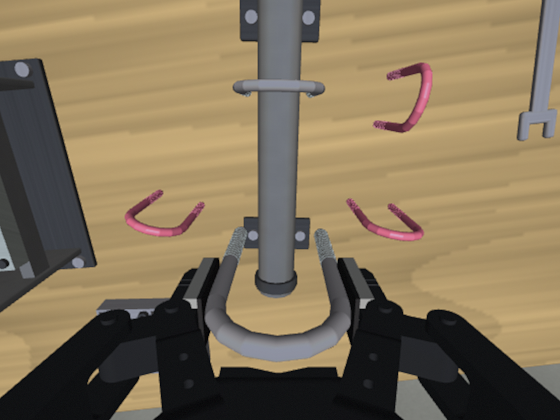

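View pics/s5.png

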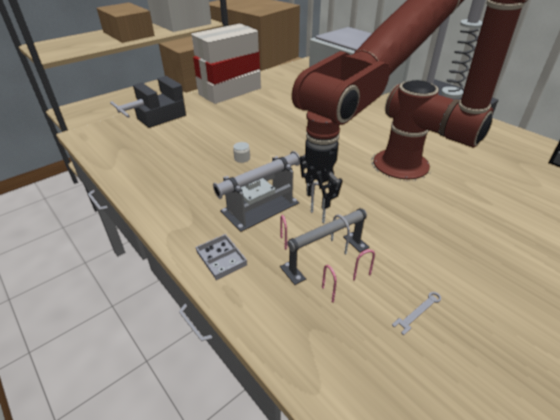

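```bash
python3 - <<'E'
from h import *
im=cv2.imread("pics/w5.png")[210:370,190:370]; cv2.imwrite("pics/w5z.png",cv2.resize(im,None,fx=3.7,fy=3.7,interpolation=2))
im=cv2.imread("pics/t5.png")[150:300,270:430]; cv2.imwrite("pics/t5z.png",cv2.resize(im,None,fx=4,fy=4,interpolation=2))
E
```

```text
(no output)
```

View pics/w5z.png

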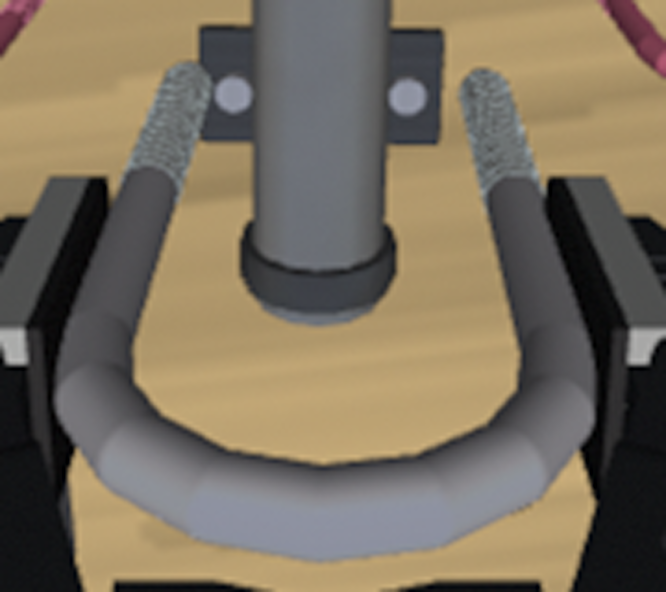

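View pics/t5z.png

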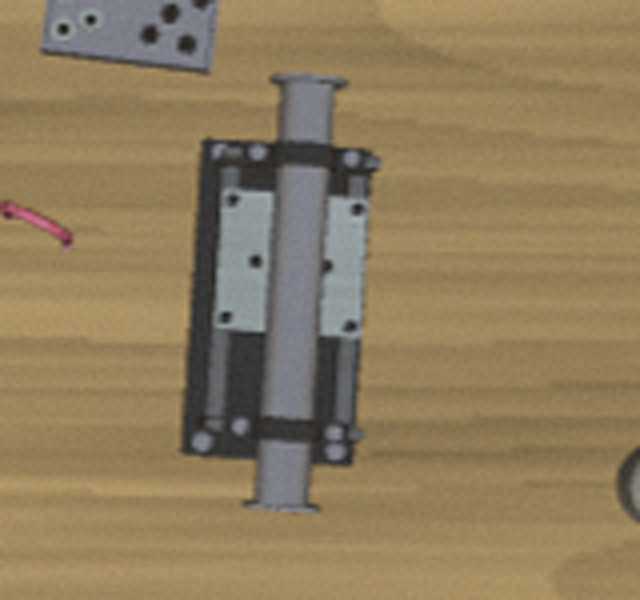

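```bash
cat > fit.py <<'E'
from h import *
from scipy.optimize import least_squares
def pts(h):
    # tool frame: ubolt z = -x_tool ; y=y
    x,y,z,a,b,g=h # a pitch about tool y, b roll about tool z, g yaw about tool x (deg)
    M=R.from_euler('xyz',[g,a,b],degrees=True).as_matrix()
    P=np.array([[-.004,0,0],[.1,-.025,0],[.1,.025,0],[.021,-.025,0],[.021,.025,0]])
    return P@M.T+[x,y,z]
p=ctrl.camera_params("wrist");f=210/np.tan(np.radians(p["vertical_fov"])/2)
W=np.linalg.inv(np.array(p["T_tool_cam"]))
def pr(P):
    q=P@W[:3,:3].T+W[:3,3]; return np.c_[f*q[:,0]/q[:,2]+p["cx"],f*q[:,1]/q[:,2]+p["cy"]]
def fit(obs):
    r=lambda h:np.r_[(pr(pts(h))[:len(obs)]-obs).ravel(),0.3*(h[3:]), 200*(h[0]+.051)]
    s=least_squares(r,[-.051,0,0,0,0,0]); return s
E
python3 - <<'E'
from fit import *
z=lambda u,v:(190+u/3.7,210+v/3.7)
obs=np.array([z(322,512),z(188,80),z(483,86),z(100,330),z(552,330)])
s=fit(obs);print(s.x, s.fun); print(pr(pts(s.x)))
E
python3 - <<'E'
from h import *
c=cam("top");z=lambda u,v:(270+u/4,150+v/4)
q={}
for k,uv,h in [("farend",(308,78),.139),("nearend",(281,507),.139),("clampF",(302,153),.139),("clampN",(287,428),.139),("h+",(255,261),.1),("h-",(327,266),.1),("b1",(232,199),.1),("b2",(357,208),.1),("b3",(225,317),.1),("b4",(349,326),.1),("mid",(343-270,0),.1)]:
    q[k]=onz(c,z(*uv),h); print(k,q[k])
print("pm",onz(c,(343,225.1),.1))
for a,b in (("nearend","farend"),("b3","b1"),("b4","b2"),("clampN","clampF")):
    d=q[b]-q[a];print(a,b,np.degrees(np.arctan2(d[1],d[0])),np.linalg.norm(d),(q[a]+q[b])/2)
E
```

```text
[-0.0505  0.0002 -0.0012 -0.3439  0.9951 -0.21  ] [-0.26   -3.3507  0.4412 -0.2708 -0.7971 -1.6203 -0.7432  2.1814  1.2812
  3.1223 -0.1032  0.2985 -0.063   0.101 ]
[[276.7671 345.0276]
 [241.252  231.3508]
 [319.7435 231.6229]
 [216.2838 301.3706]
 [340.4704 302.3115]]
farend [ 0.7299 -0.1611  0.139 ]
nearend [ 0.4316 -0.1424  0.139 ]
clampF [ 0.6771 -0.1569  0.139 ]
clampN [ 0.4859 -0.1465  0.139 ]
h+ [ 0.6038 -0.1274  0.1   ]
h- [ 0.6007 -0.1788  0.1   ]
b1 [ 0.6481 -0.1109  0.1   ]
b2 [ 0.6423 -0.2002  0.1   ]
b3 [ 0.5637 -0.1061  0.1   ]
b4 [ 0.558  -0.1944  0.1   ]
mid [0.7912 0.0039 0.1   ]
pm [ 0.5759 -0.1538  0.1   ]
nearend farend -3.5935651146291763 0.29884442851136184 [ 0.5807 -0.1518  0.139 ]
b3 b1 -3.2511407982812983 0.08453477890854302 [ 0.6059 -0.1085  0.1   ]
b4 b2 -3.983869634940648 0.0845446100760037 [ 0.6002 -0.1973  0.1   ]
clampN clampF -3.115205806598007 0.19148156779447847 [ 0.5815 -0.1517  0.139 ]
```

```bash
python3 -m handwheel '[[0.03,[-0.005,0,0],[-4.4,0,0]],[0.03,[0,-0.02,0],[0,0,0]],[0.03,[0,-0.035,0],[0,0,0]],[0.03,[0,-0.04,0],[0,0,0]],[0.03,[0,-0.04,0],[0,0,0]],[0.03,[0,-0.04,-0.002],[0,0,0]],[0.03,[0,-0.04,-0.002],[0,0,0]],[0.03,[0,-0.04,0],[0,0,0]],[0.03,[0,-0.03,0],[0,0,0]],[0.03,[0,-0.0178,0],[0,0,0]]]' 80
python3 -m handwheel '[[0.03,[0,0,0],[0,0,0]],[0.03,[0,0,0],[0,0,0]],[0.03,[0,0,0],[0,0,0]],[0.03,[0,0,0],[0,0,0]]]' 80
python3 - <<'E'
from h import *
o=ctrl.get_obs();print(o["t"],o["tool_pos"],o["contact_force"],o["wrist_torque"],o["opening"])
print(R.from_rotvec(o["tool_rot"]).as_matrix())
im=snap("wrist","w6.png");snap("top","t6.png")
print(ctrl.tip_of("plate_mid","wrist"))
cv2.imwrite("pics/w6z.png",cv2.resize(im[150:400,130:430,::-1],None,fx=2.4,fy=2.4,interpolation=2))
E
```

```text
t: 6.93
tool_pos: [0.6028, -0.1569, 0.2312]
tool_rot: [0.051, 1.571, -0.052]
contact_force: [0.8, -0.2, -0.5]
opening: 0.0558
t: 7.27
tool_pos: [0.6037, -0.1523, 0.2316]
tool_rot: [0.048, 1.571, -0.048]
contact_force: [0.5, 0.0, -0.4]
opening: 0.0553
7.2667 [ 0.6037 -0.1523  0.2316] [ 0.4991  0.0067 -0.433 ] [ 0.0777  0.0286 -0.01  ] 0.05533512934905414
[[-0.0003  0.061   0.9981]
 [ 0.0005  0.9981 -0.061 ]
 [-1.      0.0004 -0.0004]]
[]
```

View pics/w6.png

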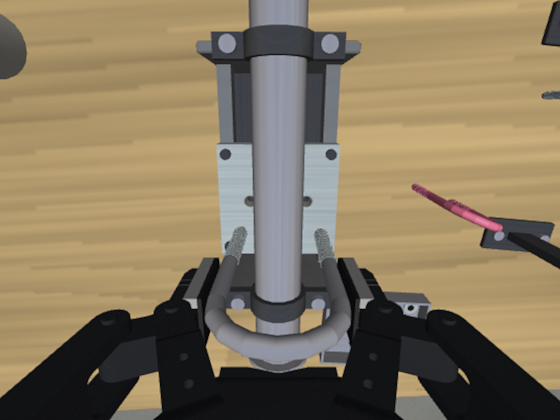

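View pics/w6z.png

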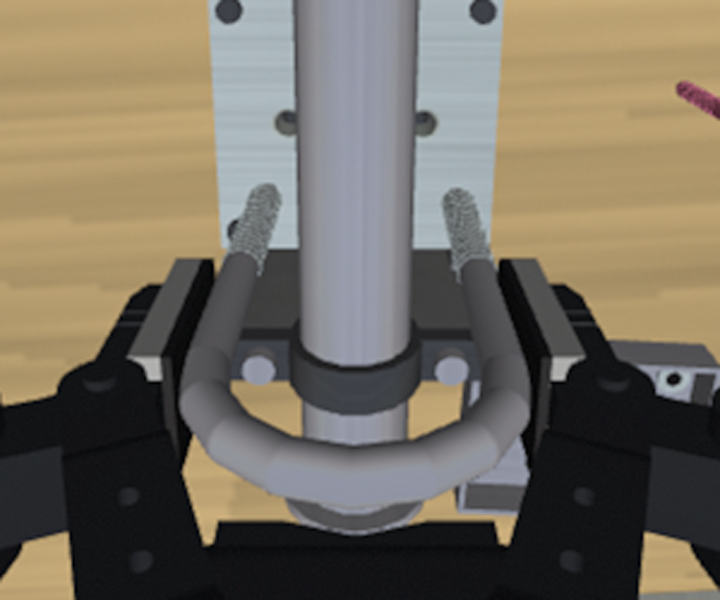

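```bash
python3 - <<'E'
from fit import *
c=cam("wrist"); o=ctrl.get_obs(); M=R.from_rotvec(o["tool_rot"]).as_matrix(); T=lambda p:M.T@(p-o["tool_pos"])
H=[onz(c,u,.1) for u in((249.6,201.3),(307.5,201.7))]
print("holes",H,(H[0]+H[1])/2,"tool",T(H[0]),T(H[1]),T((H[0]+H[1])/2))
# tips at tool x = .0495
for u in((240.5,230),(320.6,232)):
    # intersect at tool x=.049 => world z
    print("tip",T(onz(c,u,o["tool_pos"][2]-.0495)))
# plate corner bolts far/near
for u in((225,154),(331,154.5)): print("bolt",T(onz(c,u,.1)))
for u in((252.5,50),(303,220),(306,50),(251,220)): print(u,T(onz(c,u,.139)))
E
```

```text
holes [array([ 0.6052, -0.1773,  0.1   ]), array([ 0.6087, -0.1262,  0.1   ])] [ 0.607  -0.1517  0.1   ] tool [ 0.1318 -0.0248  0.003 ] [0.1318 0.0264 0.0033] [0.1318 0.0008 0.0031]
tip [ 0.0495 -0.0235 -0.0015]
tip [ 0.0495  0.0275 -0.0002]
bolt [ 0.1318 -0.0445 -0.0386]
bolt [ 0.1318  0.0451 -0.0382]
(252.5, 50) [ 0.0928 -0.0166 -0.1123]
(303, 220) [0.0928 0.0196 0.0068]
(306, 50) [ 0.0928  0.0189 -0.1123]
(251, 220) [ 0.0928 -0.0205  0.0068]
```

```bash
python3 -m handwheel '[[0.03,[0,-0.0017,0.0039],[-0.7,0,0]],[0.03,[0.007,0,0],[0,0,0]],[0.03,[0.006,0,0],[0,0,0]],[0.03,[0,0,0],[0,0,0]],[0.03,[0,0,0],[0,0,0]]]' 80
python3 - <<'E'
from h import *
o=ctrl.get_obs();print(o["t"],o["tool_pos"],o["contact_force"],o["wrist_torque"],o["opening"])
print(R.from_rotvec(o["tool_rot"]).as_matrix())
im=snap("wrist","w7.png");
cv2.imwrite("pics/w7z.png",cv2.resize(im[150:330,190:370,::-1],None,fx=3.3,fy=3.3,interpolation=2))
E
```

```text
t: 7.83
tool_pos: [0.6068, -0.1552, 0.2174]
tool_rot: [0.04, 1.573, -0.039]
contact_force: [0.6, -0.5, -0.0]
opening: 0.0558
7.8333 [ 0.6068 -0.1552  0.2174] [ 0.6075 -0.4591 -0.0028] [-0.0062  0.0169 -0.0051] 0.05575684161976713
[[-0.0021  0.0503  0.9987]
 [ 0.0008  0.9987 -0.0503]
 [-1.      0.0007 -0.0021]]
```

View pics/w7z.png

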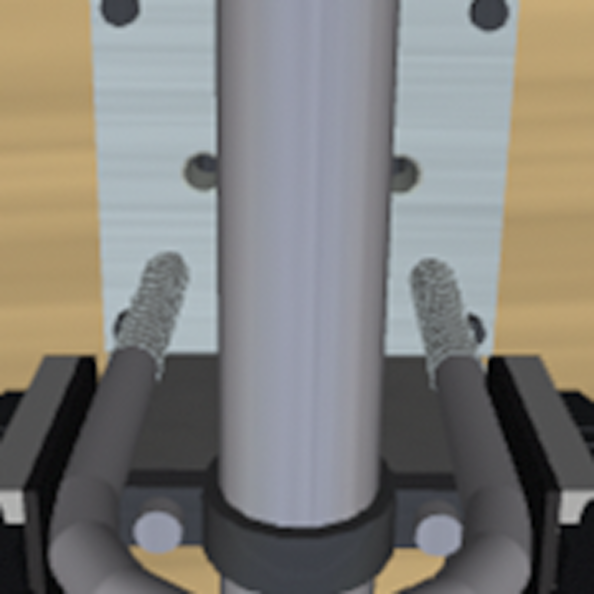

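```bash
python3 -m handwheel '[[0.03,[0.006,0.0003,0],[-0.5,0,0]],[0.03,[0.006,0,0],[0,0,0]],[0.03,[0.006,0,0],[0,0,0]],[0.03,[0,0,0],[0,0,0]]]' 80
python3 -m handwheel '[[0.03,[0.008,0,0],[0,0,0]],[0.03,[0.008,0,0],[0,0,0]],[0.03,[0.008,0,0],[0,0,0]],[0.03,[0,0,0],[0,0,0]],[0.03,[0,0,0],[0,0,0]]]' 80
python3 - <<'E'
from h import *
o=ctrl.get_obs();print(o["t"],o["tool_pos"],o["contact_force"],o["wrist_torque"],o["opening"])
print(R.from_rotvec(o["tool_rot"]).as_matrix())
im=snap("wrist","w8.png");
cv2.imwrite("pics/w8z.png",cv2.resize(im[150:330,190:370,::-1],None,fx=3.3,fy=3.3,interpolation=2))
E
```

```text
t: 8.22
tool_pos: [0.6064, -0.1548, 0.1985]
tool_rot: [0.034, 1.574, -0.032]
contact_force: [-0.6, -0.4, -1.5]
opening: 0.0558
t: 8.63
tool_pos: [0.6068, -0.1549, 0.1755]
tool_rot: [0.033, 1.573, -0.032]
contact_force: [-0.1, -0.2, -0.9]
opening: 0.0558
8.6333 [ 0.6068 -0.1549  0.1755] [-0.1292 -0.222  -0.9473] [-0.0297  0.0348 -0.0045] 0.055802421945226714
[[-0.002   0.0416  0.9991]
 [ 0.0008  0.9991 -0.0416]
 [-1.      0.0007 -0.002 ]]
```

View pics/w8z.png

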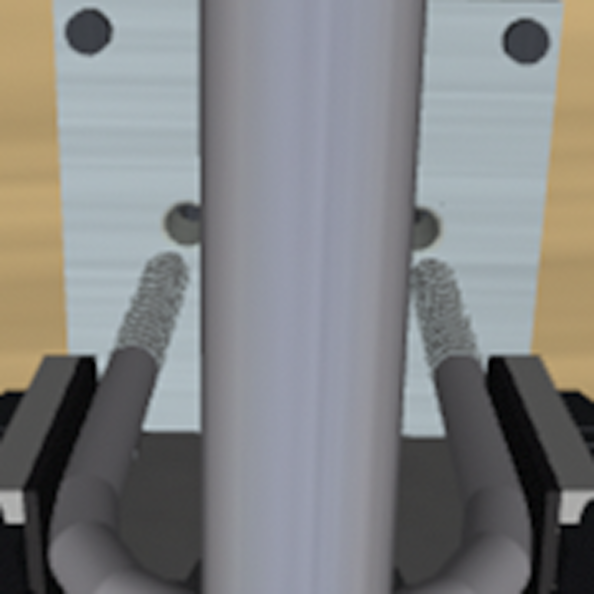

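```bash
python3 - <<'E'
from h import *
c=cam("wrist"); o=ctrl.get_obs(); M=R.from_rotvec(o["tool_rot"]).as_matrix(); T=lambda p:M.T@(p-o["tool_pos"])
z=lambda u,v:(190+u/3.3,150+v/3.3)
for n,u,h in [("hL",(186,223),.1),("hR",(424,229),.1),("tL",(169,262),.1755-.0495),("tR",(433,267),.1755-.0495),("bL",(89,32),.1),("bR",(526,41),.1)]: print(n,T(onz(c,z(*u),h)))
E
```

```text
hL [ 0.0764 -0.0223 -0.0007]
hR [0.0764 0.0294 0.0006]
tL [ 0.0504 -0.0231 -0.0016]
tR [ 0.0504  0.028  -0.0006]
bL [ 0.0764 -0.0411 -0.0422]
bR [ 0.0764  0.0489 -0.0403]
```

```bash
python3 -m handwheel '[[0.03,[0,0.0012,0.0012],[0,0,0]],[0.03,[0.006,0,0],[0,0,0]],[0.03,[0.006,0,0],[0,0,0]],[0.03,[0.006,0,0],[0,0,0]],[0.03,[0,0,0],[0,0,0]],[0.03,[0,0,0],[0,0,0]]]' 80
python3 - <<'E'
from h import *
o=ctrl.get_obs();print(o["t"],o["tool_pos"],o["contact_force"],o["wrist_torque"],o["opening"])
im=snap("wrist","w9.png");
cv2.imwrite("pics/w9z.png",cv2.resize(im[150:330,190:370,::-1],None,fx=3.3,fy=3.3,interpolation=2))
E
```

```text
t: 9.18
tool_pos: [0.6081, -0.1538, 0.1577]
tool_rot: [0.033, 1.572, -0.032]
contact_force: [-0.3, -0.1, 0.0]
opening: 0.0557
9.1833 [ 0.6081 -0.1538  0.1577] [-0.2594 -0.0507  0.0176] [-0.042   0.0027 -0.0352] 0.055689538032085616
```

View pics/w9z.png

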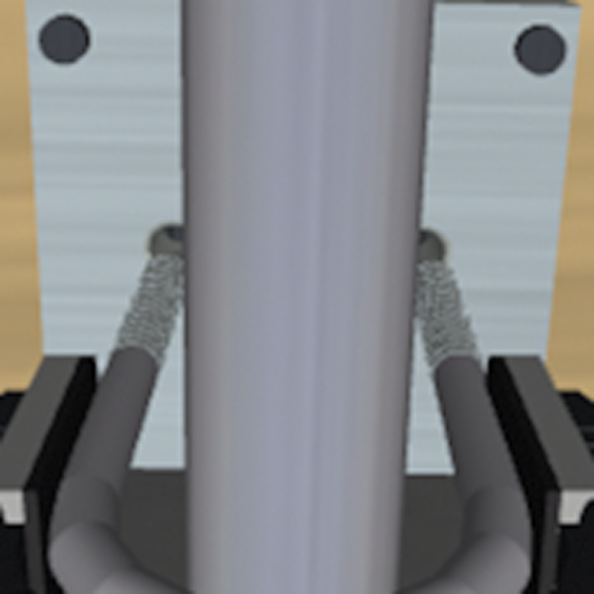

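```bash
python3 - <<'E'
from h import *
c=cam("wrist"); o=ctrl.get_obs(); M=R.from_rotvec(o["tool_rot"]).as_matrix(); T=lambda p:M.T@(p-o["tool_pos"])
z=lambda u,v:(190+u/3.3,150+v/3.3)
for n,u,h in [("hL",(169,243),.1),("hR",(430,247),.1),("tL",(169,262),o["tool_pos"][2]-.0505),("tR",(433,267),o["tool_pos"][2]-.0505),("bL",(65,39),.1),("bR",(540,49),.1)]: print(n,T(onz(c,z(*u),h)))
E
```

```text
hL [ 0.0583 -0.024  -0.0026]
hR [ 0.0584  0.0284 -0.0018]
tL [ 0.0505 -0.0231 -0.0016]
tR [ 0.0505  0.028  -0.0006]
bL [ 0.0584 -0.0422 -0.0436]
bR [ 0.0584  0.0477 -0.0417]
```

```bash
python3 -m handwheel '[[0.03,[0,-0.0003,-0.0013],[0,0,0]],[0.03,[0.002,0,0],[0,0,0]],[0.03,[0.002,0,0],[0,0,0]],[0.03,[0.0015,0,0],[0,0,0]],[0.03,[0.001,0,0],[0,0,0]],[0.03,[0,0,0],[0,0,0]]]' 80
python3 -m handwheel '[[0.03,[0.001,0,0],[0,0,0]],[0.03,[0.001,0,0],[0,0,0]],[0.03,[0,0,0],[0,0,0]]]' 80
python3 - <<'E'
from h import *
o=ctrl.get_obs();print(o["t"],o["tool_pos"],o["contact_force"],o["wrist_torque"],o["opening"])
im=snap("wrist","w10.png");
cv2.imwrite("pics/w10z.png",cv2.resize(im[150:330,190:370,::-1],None,fx=3.3,fy=3.3,interpolation=2))
E
```

```text
t: 9.73
tool_pos: [0.6072, -0.1542, 0.1518]
tool_rot: [0.033, 1.571, -0.032]
contact_force: [-0.2, 0.6, -0.6]
opening: 0.0557
t: 9.98
tool_pos: [0.6073, -0.1542, 0.1501]
tool_rot: [0.033, 1.571, -0.033]
contact_force: [0.1, 0.2, -0.7]
opening: 0.0555
9.9833 [ 0.6073 -0.1542  0.1501] [ 0.1152  0.2378 -0.6923] [-0.0423  0.0139 -0.0058] 0.05551069919885931
```

View pics/w10z.png

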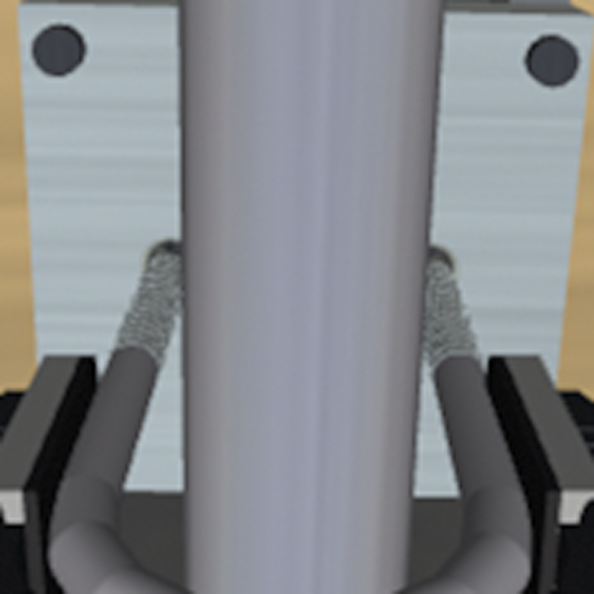

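```bash
python3 - <<'E'
from h import *
c=cam("wrist"); o=ctrl.get_obs(); M=R.from_rotvec(o["tool_rot"]).as_matrix(); T=lambda p:M.T@(p-o["tool_pos"])
z=lambda u,v:(190+u/3.3,150+v/3.3)
for n,u,h in [("tL",(169,262),o["tool_pos"][2]-.0505),("tR",(433,267),o["tool_pos"][2]-.0505),("bL",(59,50),.1),("bR",(552,61),.1)]: print(n,T(onz(c,z(*u),h)))
E
python3 -m handwheel '[[0.03,[0,0.0006,0],[0,0,0]],[0.03,[0.001,0,0],[0,0,0]],[0.03,[0.001,0,0],[0,0,0]],[0.03,[0,0,0],[0,0,0]]]' 80
```

```text
tL [ 0.0505 -0.0231 -0.0016]
tR [ 0.0505  0.028  -0.0006]
bL [ 0.0502 -0.0417 -0.0429]
bR [ 0.0502  0.0481 -0.0409]
t: 10.37
tool_pos: [0.6073, -0.1536, 0.148]
tool_rot: [0.033, 1.571, -0.033]
contact_force: [-0.4, -0.2, -1.1]
opening: 0.056
```

```bash
python3 -m handwheel '[[0.03,[0.001,0,0],[0,0,0]],[0.03,[0.001,0,0],[0,0,0]],[0.03,[0.001,0,0],[0,0,0]],[0.03,[0,0,0],[0,0,0]]]' 80
python3 -m handwheel '[[0.03,[0.0015,0,0],[0,0,0]],[0.03,[0.0015,0,0],[0,0,0]],[0.03,[0,0,0],[0,0,0]]]' 80
python3 - <<'E'
from h import *
im=snap("wrist","w11.png");
cv2.imwrite("pics/w11z.png",cv2.resize(im[150:330,190:370,::-1],None,fx=3.3,fy=3.3,interpolation=2))
E
```

```text
t: 10.7
tool_pos: [0.6072, -0.1536, 0.1449]
tool_rot: [0.033, 1.571, -0.033]
contact_force: [-0.6, -0.4, -0.5]
opening: 0.0557
t: 10.95
tool_pos: [0.6072, -0.1535, 0.1418]
tool_rot: [0.033, 1.571, -0.032]
contact_force: [0.3, -0.4, -0.6]
opening: 0.0556
```

View pics/w11z.png

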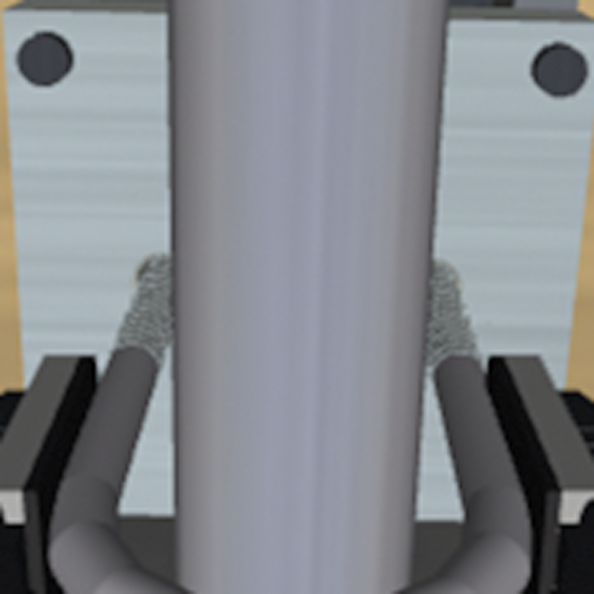

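```bash
python3 -m handwheel '[[0.03,[0.0015,0,0],[0,0,0]],[0.03,[0.0015,0,0],[0,0,0]],[0.03,[0.0015,0,0],[0,0,0]],[0.03,[0,0,0],[0,0,0]]]' 80
python3 -m handwheel '[[0.03,[0.0015,0,0],[0,0,0]],[0.03,[0.0015,0,0],[0,0,0]],[0.03,[0.0015,0,0],[0,0,0]],[0.03,[0,0,0],[0,0,0]]]' 80
python3 -m handwheel '[[0.03,[0.001,0,0],[0,0,0]],[0.03,[0.001,0,0],[0,0,0]],[0.03,[0.001,0,0],[0,0,0]],[0.03,[0,0,0],[0,0,0]]]' 80
```

```text
t: 11.33
tool_pos: [0.6071, -0.1535, 0.1373]
tool_rot: [0.033, 1.571, -0.032]
contact_force: [-0.5, 0.5, -1.5]
opening: 0.0557
t: 11.67
tool_pos: [0.6071, -0.1535, 0.1328]
tool_rot: [0.033, 1.571, -0.032]
contact_force: [-0.1, 0.2, -1.6]
opening: 0.0558
t: 12.0
tool_pos: [0.6072, -0.1536, 0.13]
tool_rot: [0.033, 1.571, -0.033]
contact_force: [-0.2, -0.1, -1.6]
opening: 0.0554
```

```bash
python3 -m handwheel '[[0.03,[0.001,0,0],[0,0,0]],[0.03,[0.001,0,0],[0,0,0]],[0.03,[0,0,0],[0,0,0]]]' 80
python3 -m handwheel '[[0.03,[0.001,0,0],[0,0,0]],[0.03,[0.001,0,0],[0,0,0]],[0.03,[0,0,0],[0,0,0]]]' 80
python3 -m handwheel '[[0.03,[0.001,0,0],[0,0,0]],[0.03,[0.001,0,0],[0,0,0]],[0.03,[0,0,0],[0,0,0]]]' 80
```

```text
t: 12.25
tool_pos: [0.6073, -0.1536, 0.128]
tool_rot: [0.033, 1.571, -0.033]
contact_force: [-0.3, 0.0, 0.1]
opening: 0.0559
t: 12.5
tool_pos: [0.6074, -0.1536, 0.1262]
tool_rot: [0.033, 1.57, -0.033]
contact_force: [0.6, -0.3, 0.0]
opening: 0.0559
t: 12.75
tool_pos: [0.6077, -0.1538, 0.1249]
tool_rot: [0.032, 1.57, -0.033]
contact_force: [-0.5, -0.2, 2.9]
opening: 0.056
```

Contact with the tongues at the expected depth. I keep pressing in small steps.

```bash
python3 -m handwheel '[[0.03,[0.001,0,0],[0,0,0]],[0.03,[0.0005,0,0],[0,0,0]],[0.03,[0,0,0],[0,0,0]]]' 80
python3 -m handwheel '[[0.03,[0.001,0,0],[0,0,0]],[0.03,[0.0005,0,0],[0,0,0]],[0.03,[0,0,0],[0,0,0]]]' 80
python3 -m handwheel '[[0.03,[0.001,0,0],[0,0,0]],[0.03,[0.0005,0,0],[0,0,0]],[0.03,[0,0,0],[0,0,0]]]' 80
```

```text
t: 13.0
tool_pos: [0.6078, -0.1538, 0.123]
tool_rot: [0.032, 1.569, -0.033]
contact_force: [1.6, -0.6, 1.7]
opening: 0.0554
t: 13.25
tool_pos: [0.6079, -0.1538, 0.1218]
tool_rot: [0.032, 1.569, -0.033]
contact_force: [0.3, 0.2, 2.8]
opening: 0.0556
t: 13.5
tool_pos: [0.6077, -0.1538, 0.1198]
tool_rot: [0.032, 1.57, -0.033]
contact_force: [0.9, -0.2, 3.1]
opening: 0.0559
```

```bash
python3 -m handwheel '[[0.03,[0.0015,0,0],[0,0,0]],[0.03,[0.0015,0,0],[0,0,0]],[0.03,[0.001,0,0],[0,0,0]],[0.03,[0,0,0],[0,0,0]]]' 80
python3 -m handwheel '[[0.03,[0.0015,0,0],[0,0,0]],[0.03,[0.0015,0,0],[0,0,0]],[0.03,[0.001,0,0],[0,0,0]],[0.03,[0,0,0],[0,0,0]]]' 80
python3 - <<'E'
from h import *
im=snap("wrist","w12.png")
E
```

```text
t: 13.83
tool_pos: [0.6071, -0.1536, 0.115]
tool_rot: [0.033, 1.571, -0.033]
contact_force: [1.8, -0.7, 0.7]
opening: 0.0557
t: 14.17
tool_pos: [0.6069, -0.1535, 0.111]
tool_rot: [0.033, 1.572, -0.032]
contact_force: [0.7, -0.2, 0.6]
opening: 0.0555
```

View pics/w12.png

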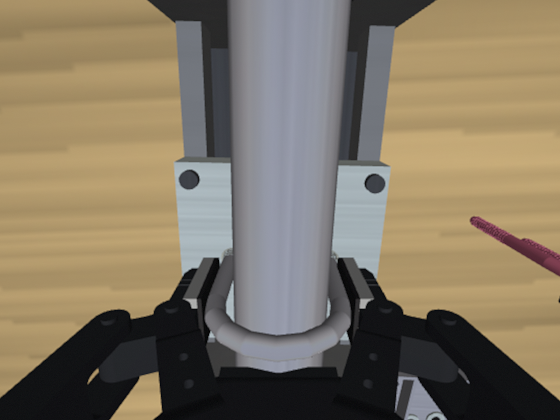

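```bash
python3 -m handwheel '[[0.03,[0.001,0,0],[0,0,0]],[0.03,[0.001,0,0],[0,0,0]],[0.03,[0,0,0],[0,0,0]]]' 80
python3 -m handwheel '[[0.03,[0.001,0,0],[0,0,0]],[0.03,[0,0,0],[0,0,0]]]' 80
python3 -m handwheel '[[0.03,[0.001,0,0],[0,0,0]],[0.03,[0,0,0],[0,0,0]]]' 80
```

```text
t: 14.47
tool_pos: [0.6071, -0.1535, 0.1094]
tool_rot: [0.033, 1.571, -0.032]
contact_force: [0.2, -0.6, 0.2]
opening: 0.056
t: 14.63
tool_pos: [0.6072, -0.1536, 0.1085]
tool_rot: [0.033, 1.571, -0.033]
contact_force: [1.1, -1.5, 0.7]
opening: 0.0555
t: 14.8
tool_pos: [0.6073, -0.1536, 0.1076]
tool_rot: [0.033, 1.571, -0.033]
contact_force: [-0.0, -0.5, 1.8]
opening: 0.0553
```

```bash
python3 -m handwheel '[[0.03,[0.0007,0,0],[0,0,0]],[0.03,[0,0,0],[0,0,0]]]' 80
python3 -m handwheel '[[0.03,[0.0007,0,0],[0,0,0]],[0.03,[0,0,0],[0,0,0]]]' 80
python3 -m handwheel '[[0.03,[0.0005,0,0],[0,0,0]],[0.03,[0,0,0],[0,0,0]]]' 80
```

```text
t: 14.97
tool_pos: [0.6073, -0.1535, 0.1069]
tool_rot: [0.033, 1.571, -0.033]
contact_force: [0.9, 0.0, 1.6]
opening: 0.0557
t: 15.13
tool_pos: [0.6074, -0.1536, 0.1068]
tool_rot: [0.033, 1.571, -0.032]
contact_force: [-1.8, 0.7, 5.1]
opening: 0.0557
t: 15.3
tool_pos: [0.6074, -0.1536, 0.1067]
tool_rot: [0.033, 1.571, -0.032]
contact_force: [-2.4, 1.0, 6.8]
opening: 0.0556
```

```bash
python3 -m handwheel '[[0.03,[0.0006,0,0],[0,0,0]],[0.03,[0,0,0],[0,0,0]]]' 80
python3 -m handwheel '[[0.03,[0.0006,0,0],[0,0,0]],[0.03,[0,0,0],[0,0,0]],[0.03,[0,0,0],[0,0,0]]]' 80
python3 - <<'E'
from h import *
im=snap("wrist","w13.png");im=snap("scene","s13.png")
cv2.imwrite("pics/s13z.png",cv2.resize(im[120:240,190:350,::-1],None,fx=4,fy=4,interpolation=2))
E
```

```text
t: 15.47
tool_pos: [0.6075, -0.1536, 0.1067]
tool_rot: [0.033, 1.571, -0.032]
contact_force: [-3.6, 1.9, 8.4]
opening: 0.0559
t: 15.72
tool_pos: [0.6075, -0.1536, 0.1066]
tool_rot: [0.033, 1.571, -0.032]
contact_force: [-5.5, 1.9, 11.4]
opening: 0.056
```

View pics/w13.png

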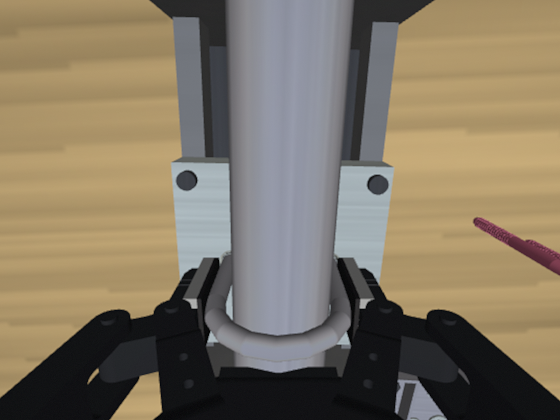

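View pics/s13z.png

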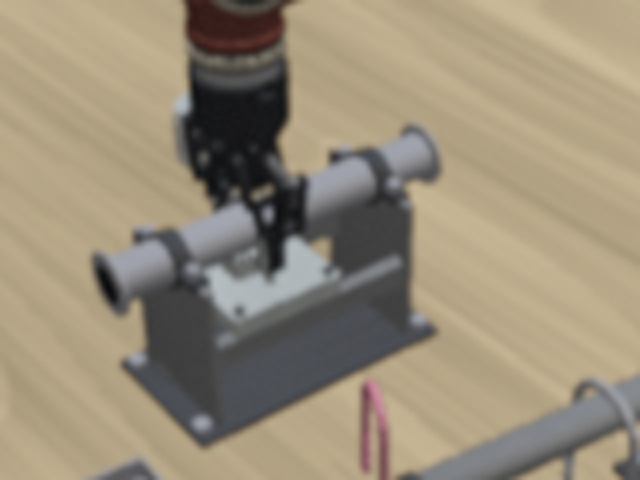

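```bash
python3 -m handwheel '[[0.03,[-0.0012,0,0],[0,0,0]],[0.062,[0,0,0],[0,0,0]],[0.07,[0,0,0],[0,0,0]],[0.0854,[0,0,0],[0,0,0]],[0.0854,[0,0,0],[0,0,0]],[0.0854,[0,0,0],[0,0,0]],[0.0854,[0,0,0],[0,0,0]]]' 40
python3 -m handwheel '[[0.0854,[-0.01,0,0],[0,0,0]],[0.0854,[-0.02,0,0],[0,0,0]],[0.0854,[-0.03,0,0],[0,0,0]],[0.0854,[-0.03,0,0],[0,0,0]],[0.0854,[-0.03,0,0],[0,0,0]],[0.0854,[0,0,0],[0,0,0]],[0.0854,[0,0,0],[0,0,0]],[0.0854,[0,0,0],[0,0,0]]]' 40
python3 - <<'E'
from h import *
im=snap("wrist","w14.png");im=snap("scene","s14.png")
cv2.imwrite("pics/s14z.png",cv2.resize(im[120:240,190:350,::-1],None,fx=4,fy=4,interpolation=2))
c=cam("wrist")
im=cv2.imread("pics/w14.png");o=ctrl.get_obs();print(o["tool_pos"])
for u,v in proj(c,ub(.6060,-.1535,.158,-2)): cv2.circle(im,(int(round(u)),int(round(v))),1,(0,255,0),-1)
cv2.imwrite("pics/w14f.png",im)
E
```

```text
t: 16.4
tool_pos: [0.6073, -0.1536, 0.1056]
tool_rot: [0.033, 1.571, -0.033]
contact_force: [-0.2, 0.5, -0.1]
opening: 0.0854
t: 17.07
tool_pos: [0.6073, -0.1536, 0.2262]
tool_rot: [0.033, 1.57, -0.033]
contact_force: [-0.2, 0.5, -1.3]
opening: 0.0852
[ 0.6066 -0.1533  0.2242]
```

View pics/w14f.png

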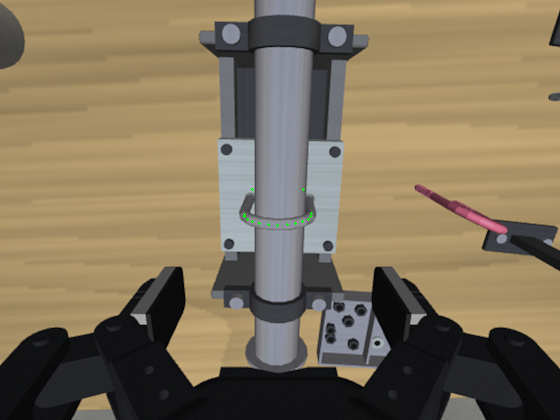

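View pics/s14z.png

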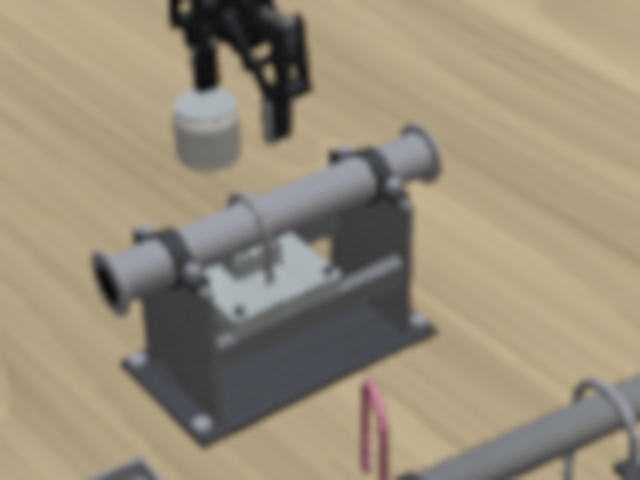

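```bash
python3 - <<'E'
from h import *
c=cam("scene"); a=cv2.imread("pics/s14.png")[120:240,190:350]
a=cv2.resize(a,None,fx=5,fy=5,interpolation=2); 
for u,v in proj(c,ub(.6060,-.1535,.158,-3)): cv2.circle(a,(int((u-190+.5)*5),int((v-120+.5)*5)),2,(0,255,0),-1)
cv2.imwrite("pics/s14f.png",a[150:420,150:600])
w=cv2.imread("pics/w14.png")[170:270,200:360]; cv2.imwrite("pics/w14z.png",cv2.resize(w,None,fx=4,fy=4,interpolation=2))
E
```

```text
(no output)
```

View pics/s14f.png

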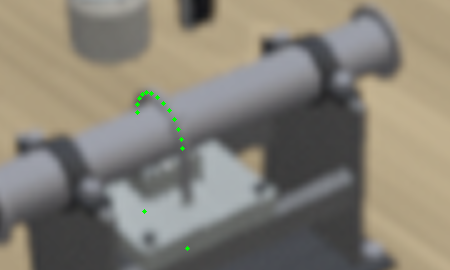

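View pics/w14z.png

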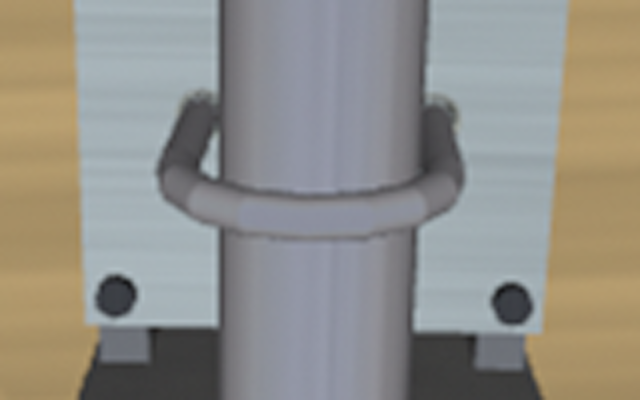

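```bash
python3 - <<'E'
from h import *
snap("top","t15.png"); print(ctrl.finish_job(), ctrl.get_obs()["t"])
E
```

```text
the job is handed in; nothing more can be done
the job is handed in; nothing more can be done
```

View pics/t15.png

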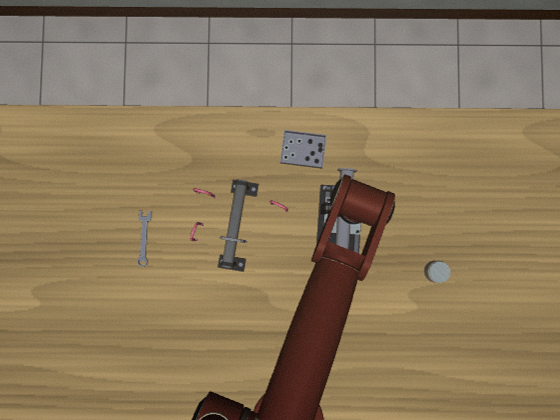

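The smaller U-bolt is off the rail and fitted over the tail pipe, with both legs through the saddle plate's holes and the bow on the pipe. The gripper has let go and is clear. I handed the job in at about 17 s.

- **Fit:** I lined the legs up with the holes using the wrist camera, and they went in with no contact force.
- **Tongues:** They met the leg tips at the expected depth and gave way at about 3 N in the readings at the end of each move.
- **Home:** The tool stopped at z = 0.1067 m, about where I expected it with the bow on the pipe. I pressed up to 11.4 N down (about 13 N in all), well under the 30 N limit.
- **Last pictures:** The bow rests on the pipe with both legs in the holes, and a model of the U-bolt drawn at home height matches the scene view within about a pixel. The larger U-bolt still hangs on the rail, and the wrench, tin and tray are where they were.

One check disagreed. The first wrist picture of the U-bolt on the rail was off by about 5 mm, probably because the arm was still settling, and I corrected it before gripping. No other checks disagreed.

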